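# Turn the hex key round and nip up the stiff flask-clamp screw

## Task

The hex key is standing with its long arm in the socket of the flask clamp's pressure screw, left there after running the screw down finger-tight. Take it out, turn it round and put its short arm fully into the socket, then swing the long arm clockwise (seen from above) as a lever until the stiff screw is home and will turn no further. Leave the key sitting in the screw and do not disturb the flask, casts and cup standing nearby.

Things in the scene. Friction and masses are not known exactly. Their poses are not given: they have to be found in the camera images.
- clamp_frame: Flask clamp, fixed to the bench: grey base plate 110 x 196 x 12 mm, two 20 mm steel columns 76 mm either side of its centre, and a grey bridge bar 46 x 190 mm across them, top 96 mm above the bench, nuts at its ends up to 112 mm; a brass denture flask lies under the bridge. Origin: centre of the base's underside; z up, y along the bridge.
- socket_mouth (a point): Centre of the mouth of the hexagon socket in the top of the pressure screw's round upright head (31 mm across, 34 mm tall, mid-bridge, top 134 mm above the bench). Socket 15 mm across flats, 30 mm deep, its top 6 mm countersunk: the key enters if within about 1.5 mm and 5 degrees. z points up; x is square to one pair of flats and turns with the screw.
- socket_floor (a point): Centre of the flat floor of that socket, 30 mm below the mouth; same axes.
- pressure_screw (a joint): Turn of the pressure screw, rad: 0 finger-tight (the start), growing clockwise seen from above, solid stop at 1.25. Stiff: about 1.2 Nm to move it, rising to 1.45 Nm at the stop (12 N at 120 mm from its axis); it stays where it is left. The key has about 5 degrees of turning play either way in the socket.
- hex_key: L-shaped hex key, dark steel hexagon bar 14 mm across flats, 200 to 320 g. Origin: the corner where the two arms' axes meet (bend radius 16 mm). Long arm 140 mm along its -z, short arm 64 mm along its -y; x is square to the L's plane. Both arms have a pair of flats square to x, so either arm fits the socket with x along any of the socket's flat normals (every 60 degrees).
- key_long_end (a point): Centre of the end face of the key's long arm. At the start it stands on the socket's floor, the key leaning up to 4 degrees in its play, its corner 244 mm above the bench and the short arm level, pointing along the clamp's -y.
- key_short_end (a point): Centre of the end face of the key's short arm. Fully home it is on the socket's floor; the long arm then lies level with its axis 168 mm above the bench, and when let go droops about 3 degrees and stays.
- spare_flask: A second brass denture flask, 78 x 112 x 53 mm, standing loose on the bench to the right of the clamp; leave it. Origin: centre of its underside.
- cast_a: A yellow-stone dental cast, 53 x 71 x 27 mm, loose on the bench on the right; leave it. Origin: centre of its underside.
- cast_b: A white plaster dental cast, 53 x 71 x 27 mm, loose on the bench on the right; leave it. Origin: centre of its underside.
- cup: A plain measuring cup, 65 mm across, 88 mm tall, loose on the bench to the left of the clamp; leave it. Origin: centre of its underside.

How it is judged:
By the outcome, as a careful person would: the job done as asked, in the order asked, and still so for the second after the job is handed in, with the robot touching nothing.
It also fails if it takes over 58 s, if anything falls off the work surface, if the arm or the gripper's body presses on something with over 40 N, if the wrist force passes 120 N, or if a joint passes its speed limit or range.

## Robot

A 6-joint arm with a two-finger parallel gripper is mounted at the origin on a cart in front of the work surface, level with it; the furniture and walls round the work are solid. World frame = base frame: x ahead of the robot, y to its left, z up, the work surface at z = 0. Lengths are in m, angles in degrees, forces in N, time in s.
With the tool pointing down it reaches from about 0.375 to 0.9 m from the base axis. Payload 3.1 kg.
Tool frame: the origin (TCP) lies midway between the tips of the shut fingers; the grasp point (between the pads) lies 19 mm behind it; z points along the fingers, y is the line along which they close (so a half turn about z gives the same grasp; the last joint's range is limited). The gripper opens to 87 mm and grips with 3 to 60 N. Pads are 19 mm wide; open, the fingers measure 117 mm over their backs; the gripper's body (75 mm by 190 mm) begins 51 mm behind the grasp point.
Start: joints at [63.169, 30.224, 82.088, -0, 67.689, -10.227], TCP at [0.179, 0.599, 0.223] pointing down, gripper open.
Joint ranges: [-176.69, 176.69], [-43.24, 126.21], [12.49, 139.97], [-82, 262], [0, 151.66], [-163.58, 163.58]. Speed limits (degrees/s): [159.86, 159.86, 180, 180, 180, 180].

## Interface

Orientations are given as a 3x3 rotation matrix whose columns are the frame's x, y, z axes.
In Python, from rig import read_state, capture, camera_info, hand_in gives the robot as it stands.
- The arm moves only by the tool drive_tool, never from a script. Its argument "motion" is a list of rows, each a list of 2 entries, a list of its own where there are three numbers: the shift along the tool's x, y, z in mm, then the turn, a rotation vector about the tool's x, y, z in rad. A call has 1 to 5 rows; each row shifts and turns the commanded pose from where the row before left it, along the tool's axes as they then stand; what a row does not reach is not made up. A row lasts 1/10 s, in which the tool goes at most 50 mm and 8.59 degrees, less where a joint would pass 70% of its speed; a pose out of reach is approached as far as the arm can. A call is refused whole if a number of a shift passes 50 or a number of a turn 0.15, either way. A call with a gripper value outside its range is refused whole. "gripper" is the opening, from 0 (shut) to 1 (fully open), set as the call begins (left out, the last holds). The fingers move at their own pace and stop on an object; the grip force is fixed at half the most. Time passes only in rows, so rows that do not move let the fingers close. It gives the time, the measured TCP pose, the force, the opening and the grip force at its end, in the units of the state.
- read_state(): the state, without advancing time (a new reading comes with each control period).
- capture(name): name is "scene" or "side" or "wrist"; returns the picture (420x560x3 uint8, red, green, blue); there is no depth.
- camera_info(name): a dict with "fovy" (degrees; the focal length in pixels is half the picture's height over the tangent of half this angle, whatever the lens; pixels are square), "cx", "cy" (the principal point, pixels), "k1" (the pictures are not rectified: a ray, as slopes to the right and down, at radius r is drawn at 1 + k1 r^2 times it, then the intrinsics apply), "xyz" and "orientation" of the camera in the world; the wrist camera has in their place "T_tool_cam" (4x4, takes a point from camera to tool coordinates, whose origin is the TCP and whose axes are the flange's). Camera axes: x right, y down, z forward; pixel columns grow to the right and rows downward; lengths in m; the calibration is good to about 2 mm. A picture is of the moment at which its call begins: read the wrist's pose just before it. camera_info takes no time and is no camera call.
- hand_in(): hands the job in; it is judged then, once.
The state is a dict: "time_s": time; "joint_positions": joint angles; "qvel": joint speeds; "tau": joint torques, N m; "position": TCP position; "tcp_rot": TCP orientation; "force": force on the tool from outside, world axes, zero at the start; "moment": the same for the moment, N m; "opening": opening from 0.0 (shut) to 1.0 (fully open); "grasp_force": force on a finger pad.
Only numpy, scipy, OpenCV 4.12 (cv2) and the standard library are available. Lean on these libraries where they do the work, as an engineer would, in place of code of your own. Each camera call takes 0.05 s, during which the arm holds its last target. There are 200 camera calls.

## Working session

There is one attempt and no reset: what is moved stays moved. The work goes in short steps, Python scripts to look and compute and a tool call to move; the robot and the scene stay as the last step left them, time stands still between calls to the robot, and variables do not carry over. Pictures are saved under pics/ and viewed, at most 10 in all, crops included, and the job is handed in when it is done.

Besides the shell and the picture viewer there is one more tool, called after ">>>" as name(argument=value, ...), one argument or row to a line, values as JSON. drive_tool: Moves the arm, as the interface text tells. Its arguments: {"type":"object","properties":{"motion":{"type":"array","items":{"type":"array"}},"gripper":{"type":"number"}},"required":["motion"]}

```bash
mkdir -p pics; ls
python3 - <<'E'
from rig import *
import cv2
for n in ["scene","side"]:
    print(n,camera_info(n)); cv2.imwrite(f"pics/{n}0.png",capture(n)[:,:,::-1])
print(camera_info("wrist")); s=read_state(); print(s)
E
```

```text
pics
scene {'fovy': 54.96383530074521, 'cx': 281.43649574961756, 'cy': 212.3895895932455, 'k1': -0.024810905313820106, 'xyz': array([-0.16365548, -0.70514396,  0.63535981]), 'orientation': array([[ 0.71245654, -0.31083454,  0.6291165 ],
       [-0.70166461, -0.32644452,  0.63332515],
       [ 0.0085123 , -0.89264543, -0.45067913]])}
side {'fovy': 56.89120158624804, 'cx': 277.59102809037364, 'cy': 209.78973130843607, 'k1': -0.11324985401835047, 'xyz': array([0.33349043, 0.9345431 , 0.78962322]), 'orientation': array([[-0.98325025, -0.11459165,  0.14173106],
       [-0.18097325,  0.52156359, -0.8337986 ],
       [ 0.0216246 , -0.84548221, -0.53356556]])}
{'fovy': 62.406212734435066, 'cx': 277.72034008451874, 'cy': 207.8742019313708, 'k1': 0.019995020116277712, 'T_tool_cam': array([[-1.01144988e-04, -9.70378130e-01, -2.41591131e-01,
         6.61460426e-02],
       [ 9.99999713e-01, -2.79666157e-04,  7.04649060e-04,
         1.19165764e-03],
       [-7.51340901e-04, -2.41590990e-01,  9.70377879e-01,
        -1.61778113e-01],
       [ 0.00000000e+00,  0.00000000e+00,  0.00000000e+00,
         1.00000000e+00]])}
{'time_s': 0.1, 'joint_positions': array([ 6.31682120e+01,  3.02743839e+01,  8.21487524e+01, -1.60131880e-03,
        6.76896909e+01, -1.02259564e+01]), 'qvel': array([-0.06541874, -0.03754451, -0.22811451,  0.03784962,  0.03960632,
        0.05458309]), 'tau': array([-3.66464310e-04, -4.40985739e+01, -1.77151376e+01,  6.34727580e-02,
        5.34591218e-02, -5.55180043e-05]), 'position': array([0.17827909, 0.59834563, 0.22166313]), 'tcp_rot': array([[-9.58296391e-01,  2.85774872e-01, -8.65772802e-04],
       [ 2.85776000e-01,  9.58294813e-01, -1.76886192e-03],
       [ 3.24169295e-04, -1.94251108e-03, -9.99998061e-01]]), 'force': array([ 0.05084391, -0.16455197,  0.5507965 ]), 'moment': array([ 0.00358414, -0.01924876, -0.01313402]), 'grasp_force': 0.0, 'opening': 1.0049144120961773}
```

View pics/scene0.png

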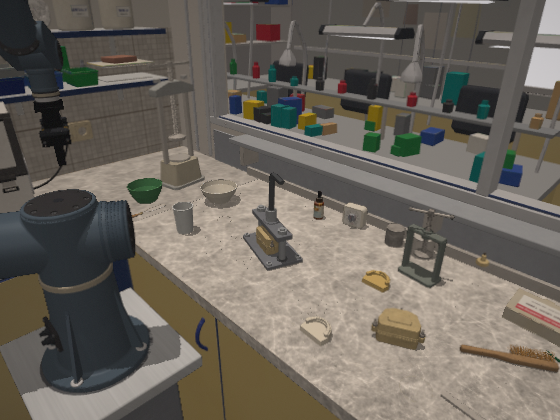

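View pics/side0.png

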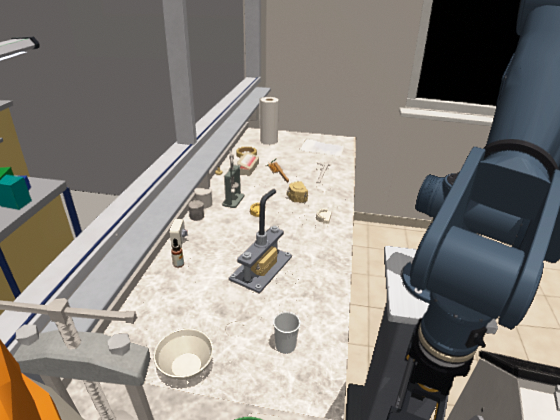

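The scene shows the clamp around (270,240) with the key standing at (272,190). In the side view it is at (262,260), with the key at (265,215). I'll enlarge both.

Run:
```python
import cv2,numpy as np
a=cv2.imread("pics/scene0.png")[168:272,238:306]; b=cv2.imread("pics/side0.png")[184:292,226:298]
f=lambda i:cv2.resize(i,None,fx=5.5,fy=5.5,interpolation=cv2.INTER_CUBIC)
a,b=f(a),f(b);h=max(a.shape[0],b.shape[0])
def grid(i,x0,y0):
    for x in range(x0-x0%10+10,x0+80,10):
        u=int((x-x0+.5)*5.5)
        if u<i.shape[1]: cv2.line(i,(u,0),(u,6),(0,0,255),1);cv2.putText(i,str(x),(u-10,16),0,.35,(0,0,255))
    for y in range(y0-y0%10+10,y0+110,10):
        v=int((y-y0+.5)*5.5); cv2.line(i,(0,v),(6,v),(0,0,255),1);cv2.putText(i,str(y),(8,v+4),0,.35,(0,0,255))
    return cv2.copyMakeBorder(i,0,h-i.shape[0],0,6,0)
cv2.imwrite("pics/crop1.png",np.hstack([grid(a,238,168),grid(b,226,184)]))
```

```text
(no output)
```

View pics/crop1.png

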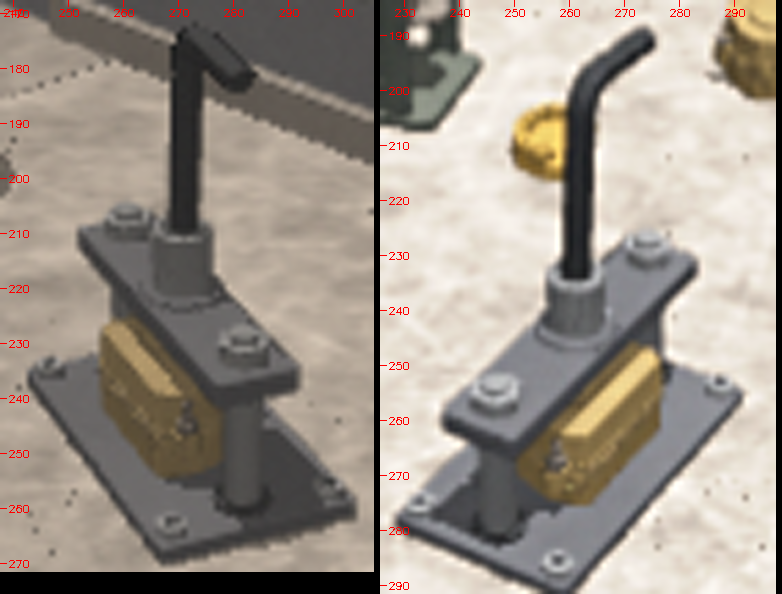

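The scene crop gives mouth ≈(271.1,210.2), nuts (260.8,206) and (281.9,229), and key corner ≈(271.5,174.5). In the side crop they are mouth (261.1,234.4), nuts (246.2,253.9) and (273.9,227.7), and corner (262.2,199). The short arm points to the far nut as seen from the side camera. Next I fit the clamp pose.

```bash
cat > h.py <<'E'
import numpy as np, cv2
from scipy.optimize import least_squares
from scipy.spatial.transform import Rotation as R
from rig import *
def project(c,P,T=None):
    """world points -> pixels; T = 4x4 world camera pose for the wrist"""
    if T is None: p,Rc=np.array(c["xyz"]),np.array(c["orientation"])
    else: p,Rc=T[:3,3],T[:3,:3]
    q=(np.atleast_2d(P)-p)@Rc; s=q[:,:2]/q[:,2:]
    f=210/np.tan(np.radians(c["fovy"]/2)); s=s*(1+c["k1"]*(s**2).sum(1,keepdims=True))
    return s*f+[c["cx"],c["cy"]]
def wristT(s,c):
    T=np.eye(4);T[:3,:3]=s["tcp_rot"];T[:3,3]=s["position"];return T@np.array(c["T_tool_cam"])
E
cat > fit.py <<'E'
from h import *
m=1e-3
O={"scene":[((0,76,112),(260.8,206)),((0,-76,112),(281.9,229)),((0,0,134),(271.1,210.2)),((-55,98,12),(243,236.3)),((-55,-98,12),(267.5,267.9)),((-23,95,96),(252,210.2)),((-23,-95,96),(276.6,236.6)),((23,-95,96),(291.9,234))],
"side":[((0,76,112),(246.2,253.9)),((0,-76,112),(273.9,227.7)),((0,0,134),(261.1,234.4)),((55,98,12),(228.6,277.5)),((-55,-98,12),(291.1,255.7)),((23,95,96),(237.3,259)),((-23,-95,96),(283.1,231.1))]}
C={n:camera_info(n) for n in O}
def W(p,P): return R.from_euler('z',p[2]).apply(np.array(P)*m)+[p[0],p[1],0]
def res(p): return np.concatenate([(project(C[n],W(p,[o[0] for o in O[n]]))-[o[1] for o in O[n]]).ravel() for n in O])
r=least_squares(res,[.5,0,0],loss='soft_l1'); print(r.x,np.degrees(r.x[2])); print(res(r.x).reshape(-1,2).round(1))
K={"scene":((271.5,174.4),(281.8,182)),"side":((262.2,199),(274.2,190.4))}
for i,n in enumerate(["corner","short end"]):
    g=least_squares(lambda q:np.concatenate([project(C[c],q)[0]-K[c][i] for c in K]),[*r.x[:2],.24])
    print(n,g.x.round(4),"clamp frame",R.from_euler('z',-r.x[2]).apply(g.x-[*r.x[:2],0]).round(4),g.fun.round(1))
E
python3 fit.py
```

```text
[ 0.53227363  0.03997154 -0.33536436] -19.21496225334999
[[-0.8 -1.5]
 [-0.1 -2.2]
 [-0.8 -2.1]
 [-1.6 -2.3]
 [-0.9 -1. ]
 [-1.3 -2.1]
 [ 0.4  0.4]
 [ 0.6 -0.5]
 [ 0.6 -1.8]
 [ 0.2 -2. ]
 [ 0.  -2.2]
 [-0.7 -0.9]
 [ 0.8 -2.5]
 [-0.9 -1.4]
 [ 0.4 -1.9]]
corner [0.5302 0.0311 0.2396] clamp frame [ 0.0009 -0.009   0.2396] [ 0.4 -0.4  0.3  0.4]
short end [ 0.509  -0.0275  0.2396] clamp frame [ 0.0003 -0.0714  0.2396] [-0.2  0.2 -0.2 -0.3]
```

```bash
cat >> h.py <<'E'
rx=lambda a:R.from_euler
def ornt(j): return R.from_euler('ZYZYZ',[j[0],j[1]+j[2],j[3],j[4],j[5]+90],degrees=True)
def wristjoints(Rm,j1,th):
    M=(R.from_euler('ZY',[j1,th],degrees=True).inv()*R.from_matrix(Rm)).as_euler('ZYZ',degrees=True)
    M[2]-=90; return (M+180)%360-180
E
sed -i '/^rx=/d' h.py
python3 - <<'E'
from h import *
s=read_state();print(np.abs(ornt(s["joint_positions"]).as_matrix()-s["tcp_rot"]).max())
yaw=-19.2
Y=R.from_euler('z',yaw,degrees=True)
for t in (0,4,20,45,70,90,94,110):   # tilt below horizontal
  c,si=np.cos(np.radians(t)),np.sin(np.radians(t))
  z=np.array([0,-c,-si]);
  for n,y in(("A",np.array([1,0,0])),("B",np.array([-1,0,0]))):
    M=np.c_[np.cross(y,z),y,z]; M=Y.apply(M.T).T
    print(t,n,[wristjoints(M,j1,th).round(0) for j1,th in((24,115),(24,130),(10,110))])
E
```

```text
Traceback (most recent call last):
  File "h.py", line 14, in ornt
    def ornt(j): return R.from_euler('ZYZYZ',[j[0],j[1]+j[2],j[3],j[4],j[5]+90],degrees=True)
                        ~~~~~~~~~~~~^^^^^^^^^^^^^^^^^^^^^^^^^^^^^^^^^^^^^^^^^^^^^^^^^^^^^^^^^
  File "scipy/spatial/transform/_rotation.pyx", line 1413, in scipy.spatial.transform._rotation.Rotation.from_euler
ValueError: Expected axis specification to be a non-empty string of upto 3 characters, got ZYZYZ
```

```bash
sed -i "/^def ornt/c def ornt(j): return R.from_euler('ZY',[j[0],j[1]+j[2]],degrees=True)*R.from_euler('ZYZ',[j[3],j[4],j[5]+90],degrees=True)" h.py
python3 - <<'E'
from h import *
s=read_state();print(np.abs(ornt(s["joint_positions"]).as_matrix()-s["tcp_rot"]).max())
yaw=-19.2
Y=R.from_euler('z',yaw,degrees=True)
for t in (0,4,20,45,70,90,94,110):   # tilt below horizontal
  c,si=np.cos(np.radians(t)),np.sin(np.radians(t))
  z=np.array([0,-c,-si]);
  for n,y in(("A",np.array([1,0,0])),("B",np.array([-1,0,0]))):
    M=np.c_[np.cross(y,z),y,z]; M=Y.apply(M.T).T
    print(t,n,[wristjoints(M,j1,th).round(0) for j1,th in((24,115),(24,130),(10,110))])
E
```

```text
4.996003610813204e-16
0 A [array([-68., 128.,  33.]), array([-59., 122.,  49.]), array([-79., 117.,  23.])]
0 B [array([ -68.,  128., -147.]), array([ -59.,  122., -131.]), array([ -79.,  117., -157.])]
4 A [array([-64., 126.,  35.]), array([-56., 119.,  51.]), array([-75., 116.,  24.])]
4 B [array([ -64.,  126., -145.]), array([ -56.,  119., -129.]), array([ -75.,  116., -156.])]
20 A [array([-50., 116.,  43.]), array([-45., 106.,  55.]), array([-60., 108.,  30.])]
20 B [array([ -50.,  116., -137.]), array([ -45.,  106., -125.]), array([ -60.,  108., -150.])]
45 A [array([-31.,  98.,  48.]), array([-31.,  85.,  56.]), array([-38.,  95.,  35.])]
45 B [array([ -31.,   98., -132.]), array([ -31.,   85., -124.]), array([ -38.,   95., -145.])]
70 A [array([-15.,  79.,  48.]), array([-16.,  65.,  52.]), array([-18.,  81.,  34.])]
70 B [array([ -15.,   79., -132.]), array([ -16.,   65., -128.]), array([ -18.,   81., -146.])]
90 A [array([ 0., 65., 43.]), array([ 0., 50., 43.]), array([ 0., 70., 29.])]
90 B [array([   0.,   65., -137.]), array([   0.,   50., -137.]), array([   0.,   70., -151.])]
94 A [array([ 3., 62., 42.]), array([ 4., 47., 41.]), array([ 4., 68., 28.])]
94 B [array([   3.,   62., -138.]), array([   4.,   47., -139.]), array([   4.,   68., -152.])]
110 A [array([18., 52., 34.]), array([24., 38., 26.]), array([20., 61., 21.])]
110 B [array([  18.,   52., -146.]), array([  24.,   38., -154.]), array([  20.,   61., -159.])]
```

```bash
cat >> h.py <<'E'
def tools(tilt,yaw=-19.2):
    """B-type tool orientation: y = -clamp x, z tilted `tilt` deg below clamp -y"""
    c,s=np.cos(np.radians(tilt)),np.sin(np.radians(tilt)); y=np.array([-1.,0,0]); z=np.array([0,-c,-s])
    return R.from_euler('z',yaw,degrees=True).as_matrix()@np.c_[np.cross(y,z),y,z]
def plan(p,Rm,n=None,p0=None,R0=None):
    """straight rows from the present (or given) pose to TCP p, orientation Rm"""
    s=read_state(); p0=s["position"] if p0 is None else np.array(p0); R0=s["tcp_rot"] if R0 is None else R0
    w=R.from_matrix(R0.T@Rm).as_rotvec(); d=np.array(p)-p0
    n=n or int(np.ceil(max(np.linalg.norm(d)/.048,np.linalg.norm(w)/.145,1)))
    print("[",",".join(f"[{(np.round(1e3*(R.from_rotvec(w*i/n).inv().apply(R0.T@d/n)),1)).tolist()},{(w/n).round(3).tolist()}]" for i in range(n)),"]",n,"rows")
def ground(name,px,z=0):
    c=camera_info(name)
    return least_squares(lambda q:project(c,[q[0],q[1],z])[0]-px,[.5,.2]).x.round(3)
E
python3 - <<'E'
from h import *
print("stand",ground("scene",(165,187)),ground("scene",(200,180)),ground("scene",(183,172)),"bowl",ground("scene",(220,205)),"cup",ground("scene",(184,233)),ground("side",(286,350)),"bowl side",ground("side",(183,380)))
z=tools(5)[:,2]; G=np.array([.5303,.0345,.194]); S=G+z*(.019-.13)
print(S,z)
plan([.36,.50,.33],tools(60)); plan(S,tools(5),p0=[.36,.50,.33],R0=tools(60))
E
```

```text
stand [0.545 0.666] [0.688 0.632] [0.687 0.759] bowl [0.604 0.383] cup [0.399 0.297] [0.406 0.33 ] bowl side [0.622 0.462]
[0.56666529 0.13892688 0.20367429] [-0.32761521 -0.94078273 -0.08715574]
[ [[-18.4, -3.9, -9.8],[0.036, 0.038, -0.135]],[[-17.3, -6.6, -10.3],[0.036, 0.038, -0.135]],[[-15.8, -9.3, -10.7],[0.036, 0.038, -0.135]],[[-14.0, -11.7, -10.9],[0.036, 0.038, -0.135]],[[-11.8, -13.8, -10.9],[0.036, 0.038, -0.135]],[[-9.4, -15.7, -10.8],[0.036, 0.038, -0.135]],[[-6.8, -17.1, -10.5],[0.036, 0.038, -0.135]],[[-4.0, -18.2, -10.0],[0.036, 0.038, -0.135]],[[-1.1, -19.0, -9.5],[0.036, 0.038, -0.135]],[[1.8, -19.2, -8.8],[0.036, 0.038, -0.135]],[[4.7, -19.1, -7.9],[0.036, 0.038, -0.135]] ] 11 rows
[ [[17.3, -31.4, 24.6],[-0.0, 0.096, -0.0]],[[14.9, -31.4, 26.1],[-0.0, 0.096, -0.0]],[[12.3, -31.4, 27.4],[-0.0, 0.096, -0.0]],[[9.6, -31.4, 28.5],[-0.0, 0.096, -0.0]],[[6.9, -31.4, 29.3],[-0.0, 0.096, -0.0]],[[4.0, -31.4, 29.8],[-0.0, 0.096, -0.0]],[[1.1, -31.4, 30.1],[-0.0, 0.096, -0.0]],[[-1.7, -31.4, 30.0],[-0.0, 0.096, -0.0]],[[-4.6, -31.4, 29.7],[-0.0, 0.096, -0.0]],[[-7.4, -31.4, 29.1],[-0.0, 0.096, -0.0]] ] 10 rows
```

>>> drive_tool(
  motion=[
    [[-18.4,-3.9,-9.8],[0.036,0.038,-0.135]],
    [[-17.3,-6.6,-10.3],[0.036,0.038,-0.135]],
    [[-15.8,-9.3,-10.7],[0.036,0.038,-0.135]],
    [[-14.0,-11.7,-10.9],[0.036,0.038,-0.135]],
    [[-11.8,-13.8,-10.9],[0.036,0.038,-0.135]],
  ],
)

```text
time_s: 0.6
position: [0.2619, 0.5533, 0.2718]
tcp_rot: [[-0.902, -0.393, -0.177], [-0.362, 0.914, -0.186], [0.235, -0.104, -0.966]]
force: [-0.4, 0.8, 0.5]
opening: 1.002
grasp_force: 0.0
```

>>> drive_tool(
  motion=[
    [[-9.4,-15.7,-10.8],[0.036,0.038,-0.135]],
    [[-6.8,-17.1,-10.5],[0.036,0.038,-0.135]],
    [[-4.0,-18.2,-10.0],[0.036,0.038,-0.135]],
    [[-1.1,-19.0,-9.5],[0.036,0.038,-0.135]],
    [[1.8,-19.2,-8.8],[0.036,0.038,-0.135]],
  ],
)

```text
time_s: 1.1
position: [0.3444, 0.5085, 0.3207]
tcp_rot: [[-0.412, -0.892, -0.187], [-0.783, 0.452, -0.428], [0.467, -0.03, -0.884]]
force: [0.5, 0.2, 0.4]
opening: 1.002
grasp_force: 0.0
```

>>> drive_tool(
  motion=[
    [[4.7,-19.1,-7.9],[0.036,0.038,-0.135]],
    [[17.3,-31.4,24.6],[0,0.096,0]],
    [[14.9,-31.4,26.1],[0,0.096,0]],
    [[12.3,-31.4,27.4],[0,0.096,0]],
    [[9.6,-31.4,28.5],[0,0.096,0]],
  ],
)

```text
time_s: 1.6
position: [0.4429, 0.3543, 0.2793]
tcp_rot: [[-0.202, -0.944, -0.263], [-0.579, 0.331, -0.745], [0.79, 0.002, -0.613]]
force: [0.6, -0.5, 0.2]
opening: 1.0
grasp_force: 0.0
```

Run:
```python
from h import *
s=read_state();print(s["time_s"],s["joint_positions"].round(1),s["position"],s["tcp_rot"].round(3))
z=tools(5)[:,2]; G=np.array([.5303,.0345,.194]); S=G+z*(.019-.13)
plan(S,tools(5))
```

```text
1.6 [  39.9   46.5   58.7  -27.6  119.7 -124.7] [0.44289458 0.35430537 0.27934435] [[-0.202 -0.944 -0.263]
 [-0.579  0.331 -0.745]
 [ 0.79   0.002 -0.613]]
[ [[6.7, -31.4, 29.1],[0.001, 0.096, 0.0]],[[3.9, -31.4, 29.6],[0.001, 0.096, 0.0]],[[1.0, -31.3, 29.8],[0.001, 0.096, 0.0]],[[-1.8, -31.3, 29.8],[0.001, 0.096, 0.0]],[[-4.7, -31.3, 29.5],[0.001, 0.096, 0.0]],[[-7.5, -31.3, 28.9],[0.001, 0.096, 0.0]] ] 6 rows
```

>>> drive_tool(
  motion=[
    [[6.7,-31.4,29.1],[0.001,0.096,0]],
    [[3.9,-31.4,29.6],[0.001,0.096,0]],
    [[1.0,-31.3,29.8],[0.001,0.096,0]],
    [[-1.8,-31.3,29.8],[0.001,0.096,0]],
    [[-4.7,-31.3,29.5],[0.001,0.096,0]],
  ],
)

```text
time_s: 2.1
position: [0.5462, 0.175, 0.2158]
tcp_rot: [[-0.058, -0.945, -0.321], [-0.17, 0.327, -0.93], [0.984, 0.0, -0.179]]
force: [0.1, 0.2, -0.3]
opening: 1.002
grasp_force: 0.0
```

>>> drive_tool(
  motion=[
    [[-7.5,-31.3,28.9],[0.001,0.096,0]],
    [[0,0,0],[0,0,0]],
  ],
)

```text
time_s: 2.3
position: [0.5664, 0.1349, 0.1978]
tcp_rot: [[-0.019, -0.943, -0.331], [-0.079, 0.331, -0.94], [0.997, 0.008, -0.081]]
force: [-0.5, -0.4, -0.4]
opening: 1.002
grasp_force: 0.0
```

Run:
```python
from h import *
s=read_state();print(s["time_s"],s["joint_positions"].round(1),s["position"],s["tcp_rot"].round(3))
c=camera_info("wrist"); im=capture("wrist")[:,:,::-1]; T=wristT(s,c)
cv2.imwrite("pics/w1.png",cv2.resize(im,None,fx=1.4,fy=1.4,interpolation=cv2.INTER_CUBIC))
Y=R.from_euler('z',-19.2,degrees=True)
P=lambda q:Y.apply(np.array(q)*1e-3)+[.5323,.04,0]
for n,q in dict(mouth=(0,0,134),corner=(0,-9,244),short=(0,-73,244),nutL=(0,76,112),nutR=(0,-76,112),mid=(0,-5.8,194)).items(): print(n,(project(c,P(q),T)[0]).round(1))
```

```text
2.3 [  24.2   63.2   61.5  -57.6  121.3 -134.6] [0.56638461 0.13488715 0.19776842] [[-0.019 -0.943 -0.331]
 [-0.079  0.331 -0.94 ]
 [ 0.997  0.008 -0.081]]
mouth [277.3 269.8]
corner [278.5 135. ]
short [278.2 126.7]
nutL [277.1 357.7]
nutR [277.  253.2]
mid [277.9 199.2]
```

View pics/w1.png

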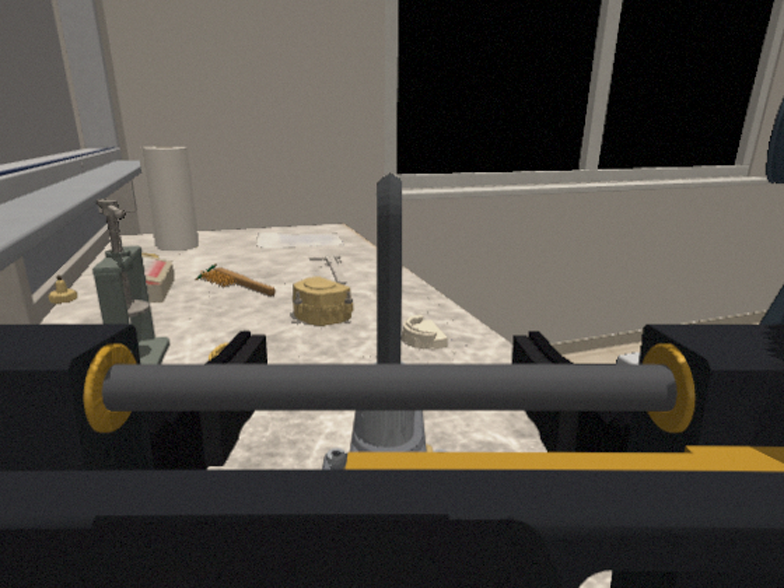

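The wrist view shows the key upright at column ≈278, predicted 278, with its top at row ≈125 and its short arm pointing straight away. The lateral aim is good, so I go in.

Run:
```python
from h import *
z=tools(5)[:,2]; plan(np.array([.5303,.0345,.194])+.019*z,tools(5),5)
```

```text
[ [[0.6, -0.1, 25.6],[0.001, -0.001, 0.001]],[[0.6, -0.1, 25.6],[0.001, -0.001, 0.001]],[[0.6, -0.1, 25.6],[0.001, -0.001, 0.001]],[[0.6, -0.1, 25.6],[0.001, -0.001, 0.001]],[[0.6, -0.1, 25.6],[0.001, -0.001, 0.001]] ] 5 rows
```

>>> drive_tool(
  motion=[
    [[0.6,-0.1,25.6],[0.001,-0.001,0.001]],
    [[0.6,-0.1,25.6],[0.001,-0.001,0.001]],
    [[0.6,-0.1,25.6],[0.001,-0.001,0.001]],
    [[0.6,-0.1,25.6],[0.001,-0.001,0.001]],
    [[0.6,-0.1,25.6],[0.001,-0.001,0.001]],
  ],
)

```text
time_s: 2.85
position: [0.5249, 0.02, 0.1966]
tcp_rot: [[-0.038, -0.947, -0.319], [-0.087, 0.321, -0.943], [0.995, -0.008, -0.095]]
force: [-0.7, 0.3, -0.1]
opening: 1.0
grasp_force: 0.0
```

Run:
```python
from h import *
s=read_state();print(s["time_s"],s["joint_positions"].round(1),s["position"],s["force"])
im=capture("side")[150:300,180:340,::-1]; w=capture("wrist")[:,:,::-1]
a=cv2.resize(w[60:360,110:450],None,fx=1.2,fy=1.2); b=cv2.resize(im,(384,360),interpolation=cv2.INTER_CUBIC)
cv2.imwrite("pics/g1.png",np.hstack([a,b]))
```

```text
2.85 [  17.1   57.8   78.5  -58.9  109.5 -126. ] [0.52494149 0.0199603  0.19658649] [-0.71653501  0.25574292 -0.06388472]
```

View pics/g1.png

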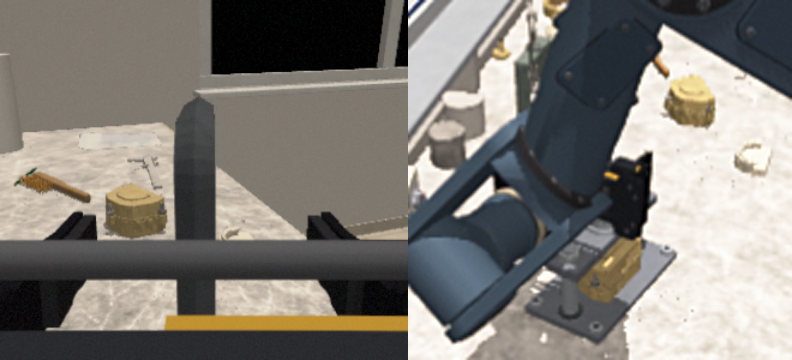

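The key stands between the open pads, at crop column 195 against a pad midpoint of 200. Its 33 px width gives a depth close to the grasp point, so I close the gripper.

>>> drive_tool(
  motion=[
    [[0,0,0],[0,0,0]],
    [[0,0,0],[0,0,0]],
    [[0,0,0],[0,0,0]],
    [[0,0,0],[0,0,0]],
    [[0,0,0],[0,0,0]],
  ],
  gripper=0,
)

```text
time_s: 3.45
position: [0.5253, 0.0199, 0.1954]
tcp_rot: [[-0.036, -0.947, -0.32], [-0.086, 0.322, -0.943], [0.996, -0.006, -0.093]]
force: [-0.0, 0.2, -0.9]
opening: 0.63
grasp_force: 0.0
```

>>> drive_tool(
  motion=[
    [[0,0,0],[0,0,0]],
    [[0,0,0],[0,0,0]],
  ],
)

```text
time_s: 3.65
position: [0.5252, 0.0194, 0.1955]
tcp_rot: [[-0.036, -0.947, -0.32], [-0.086, 0.322, -0.943], [0.996, -0.006, -0.093]]
force: [-0.2, 0.1, 0.0]
opening: 0.451
grasp_force: 0.0
```

Run:
```python
from h import *
s=read_state();print(s["time_s"],s["joint_positions"].round(1),s["position"],s["tcp_rot"].round(3),s["force"],s["moment"],s["opening"]*87,s["grasp_force"])
w=capture("wrist")[:,:,::-1]
cv2.imwrite("pics/g2.png",cv2.resize(w[90:360,140:420],None,fx=2.2,fy=2.2,interpolation=cv2.INTER_CUBIC))
```

```text
3.65 [  17.1   58.    78.5  -58.9  109.6 -126. ] [0.52518337 0.01942345 0.19545021] [[-0.036 -0.947 -0.32 ]
 [-0.086  0.322 -0.943]
 [ 0.996 -0.006 -0.093]] [-0.23153009  0.1319935   0.03393487] [ 0.60148441 -0.0482505   0.04106474] 39.253478803526924 0.0
```

View pics/g2.png

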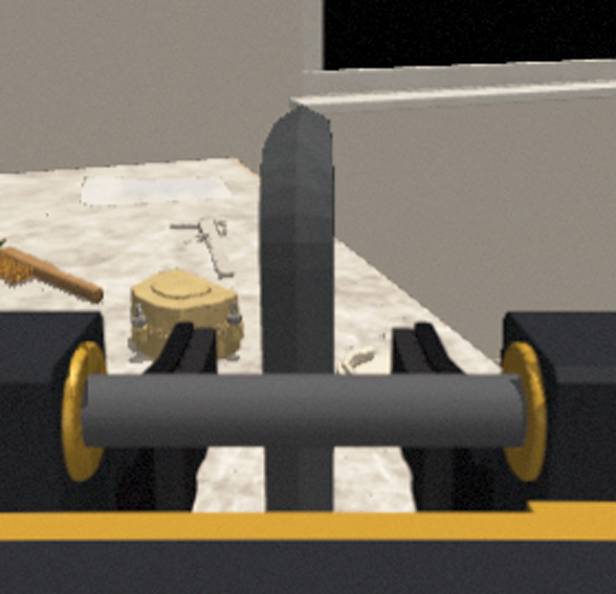

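It is closing evenly, with the key at column 299 and the finger midpoint at 305. I keep closing.

>>> drive_tool(
  motion=[
    [[0,0,0],[0,0,0]],
    [[0,0,0],[0,0,0]],
    [[0,0,0],[0,0,0]],
    [[0,0,0],[0,0,0]],
    [[0,0,0],[0,0,0]],
  ],
)

```text
time_s: 4.2
position: [0.5252, 0.0193, 0.1956]
tcp_rot: [[-0.036, -0.947, -0.32], [-0.086, 0.322, -0.943], [0.996, -0.006, -0.093]]
force: [0.7, -0.4, 0.0]
opening: 0.152
grasp_force: 30.0
```

>>> drive_tool(
  motion=[
    [[0,0,0],[0,0,0]],
  ],
)

```text
time_s: 4.3
position: [0.5253, 0.0193, 0.1956]
tcp_rot: [[-0.036, -0.947, -0.32], [-0.086, 0.322, -0.943], [0.996, -0.006, -0.093]]
force: [-0.0, -0.2, -0.4]
opening: 0.158
grasp_force: 30.0
```

Run:
```python
from h import *
s=read_state();print(s["time_s"],s["joint_positions"].round(1),s["position"],s["tcp_rot"].round(3),s["force"],s["moment"],s["opening"]*87,s["grasp_force"])
w=capture("wrist")[:,:,::-1]; cv2.imwrite("pics/w_grasp.png",w)
g=cv2.cvtColor(w,cv2.COLOR_BGR2GRAY).astype(float)
for v in range(135,300,8): print(v,g[v,255:300].astype(int).tolist() if v%24==15 else "")
```

```text
4.3 [  17.1   57.9   78.5  -58.9  109.5 -126. ] [0.52525743 0.01933647 0.19559913] [[-0.036 -0.947 -0.32 ]
 [-0.086  0.322 -0.943]
 [ 0.996 -0.006 -0.093]] [-0.00659195 -0.22088838 -0.44472236] [ 0.57079823 -0.08115913  0.06505639] 13.761000595059784 29.983828238255228
135 [147, 147, 147, 144, 145, 145, 146, 148, 144, 147, 145, 146, 146, 148, 146, 147, 134, 156, 178, 202, 219, 222, 225, 227, 227, 227, 228, 229, 231, 232, 230, 229, 230, 231, 231, 230, 231, 230, 230, 231, 231, 230, 230, 230, 231]
143 
151 
159 [147, 147, 148, 145, 148, 146, 147, 87, 79, 82, 83, 82, 83, 86, 86, 85, 82, 84, 84, 84, 85, 82, 84, 87, 89, 90, 91, 85, 89, 87, 88, 92, 93, 95, 96, 94, 95, 92, 94, 63, 135, 147, 145, 147, 145]
167 
175 
183 [227, 227, 227, 224, 223, 222, 126, 77, 73, 78, 75, 75, 75, 77, 74, 76, 76, 74, 75, 72, 76, 72, 76, 80, 81, 84, 82, 82, 81, 80, 80, 84, 84, 80, 83, 82, 82, 82, 81, 81, 136, 144, 145, 145, 147]
191 
199 
207 [232, 231, 230, 228, 225, 188, 100, 56, 53, 50, 55, 53, 58, 54, 51, 56, 57, 52, 54, 55, 52, 56, 56, 60, 63, 64, 63, 66, 64, 64, 64, 60, 63, 63, 62, 63, 58, 63, 61, 62, 217, 232, 232, 232, 227]
215 
223 
231 [220, 222, 228, 231, 234, 232, 129, 48, 51, 50, 51, 44, 53, 49, 49, 50, 51, 46, 54, 52, 52, 55, 53, 52, 54, 58, 59, 56, 57, 59, 58, 55, 56, 59, 60, 60, 59, 59, 58, 102, 233, 241, 236, 235, 235]
239 
247 
255 [42, 33, 24, 32, 32, 43, 42, 48, 49, 53, 50, 48, 51, 54, 50, 48, 49, 52, 49, 51, 50, 53, 52, 56, 61, 55, 57, 62, 60, 58, 59, 59, 59, 60, 60, 58, 57, 58, 59, 53, 46, 51, 50, 51, 51]
263 
271 
279 [79, 79, 77, 81, 78, 80, 79, 81, 77, 79, 80, 78, 81, 76, 79, 78, 76, 75, 81, 80, 80, 81, 80, 75, 76, 80, 82, 78, 79, 77, 77, 79, 80, 81, 81, 78, 81, 78, 79, 81, 78, 82, 75, 78, 81]
287 
295
```

The grip holds at 13.8 mm and 30 N. Back-projecting through the grasp puts the socket floor at (.533,.041), which agrees with the clamp fit to 1 mm. I draw the key out along its own axis.

>>> drive_tool(
  motion=[
    [[4,0,-0.1],[0,0,0]],
    [[6,0,-0.2],[0,0,0]],
    [[8,0,-0.2],[0,0,0]],
  ],
)

```text
time_s: 4.65
position: [0.5246, 0.0183, 0.2135]
tcp_rot: [[-0.035, -0.947, -0.32], [-0.087, 0.322, -0.943], [0.996, -0.005, -0.093]]
force: [-0.0, 0.1, -2.4]
opening: 0.157
grasp_force: 30.0
```

>>> drive_tool(
  motion=[
    [[10,0,-0.3],[0,0,0]],
    [[10,0,-0.3],[0,0,0]],
    [[10,0,-0.3],[0,0,0]],
    [[20,0,-0.6],[0,0,0]],
    [[20,0,-0.6],[0,0,0]],
  ],
)

```text
time_s: 5.15
position: [0.5227, 0.0141, 0.2852]
tcp_rot: [[-0.036, -0.947, -0.321], [-0.085, 0.323, -0.943], [0.996, -0.006, -0.092]]
force: [0.5, 1.4, -3.2]
opening: 0.152
grasp_force: 30.0
```

>>> drive_tool(
  motion=[
    [[20,0,-0.6],[0,0,0]],
    [[0,0,0],[0,0,0]],
  ],
)

```text
time_s: 5.35
position: [0.5228, 0.0131, 0.3072]
tcp_rot: [[-0.042, -0.946, -0.32], [-0.086, 0.323, -0.943], [0.995, -0.012, -0.095]]
force: [0.2, -0.2, -3.1]
opening: 0.154
grasp_force: 30.0
```

Run:
```python
from h import *
s=read_state();print(s["time_s"],s["joint_positions"].round(1),s["position"],s["tcp_rot"].round(3),s["force"],s["moment"],s["opening"]*87,s["grasp_force"])
a=capture("side")[:,:,::-1][120:300,180:340]; b=capture("scene")[:,:,::-1][110:290,190:350]
cv2.imwrite("pics/out.png",cv2.resize(np.hstack([b,a]),None,fx=2.5,fy=2.5,interpolation=cv2.INTER_CUBIC))
```

```text
5.35 [  16.6   48.3   79.1  -62.3  113.5 -134.2] [0.52276161 0.01314627 0.30722989] [[-0.042 -0.946 -0.32 ]
 [-0.086  0.323 -0.943]
 [ 0.995 -0.012 -0.095]] [ 0.18364477 -0.20869358 -3.14082584] [ 1.00596352 -0.2066561  -0.0063751 ] 13.422324570236281 29.980226366169518
```

View pics/out.png

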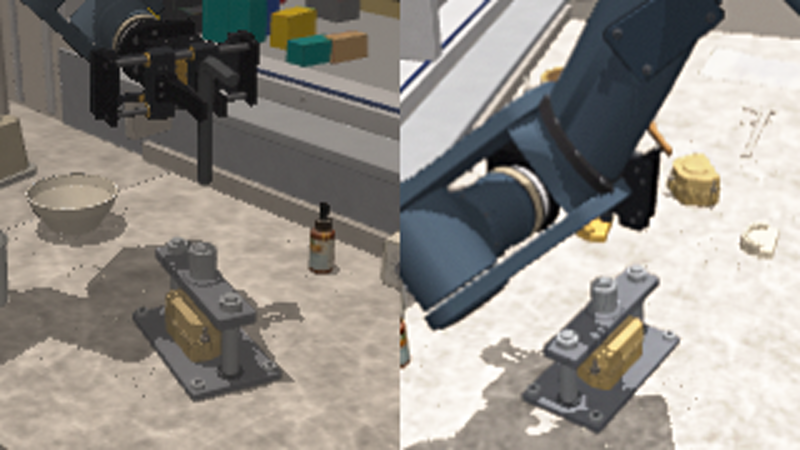

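The key is out and hanging straight, with its end at crop (205,182) above the head at (203,262). Next I turn it so the short arm points down, above the socket.

```bash
cat >> h.py <<'E'
SOCK=np.array([.5331,.0406]); CT=np.array([.0467,0,-.0185])  # socket axis; key corner in the tool frame
def tcp_for_corner(z,Rm,ct=CT): return np.array([*SOCK,z])-Rm@ct
E
python3 - <<'E'
from h import *
Rm=tools(91.65,-19.0); print(tcp_for_corner(.27,Rm)); plan(tcp_for_corner(.27,Rm),Rm,12)
E
```

```text
[0.54847116 0.08524108 0.25285235]
[ [[-4.9, -0.1, -6.0],[-0.001, -0.125, -0.0]],[[-5.6, -0.1, -5.3],[-0.001, -0.125, -0.0]],[[-6.2, -0.1, -4.6],[-0.001, -0.125, -0.0]],[[-6.7, -0.1, -3.8],[-0.001, -0.125, -0.0]],[[-7.1, -0.1, -2.9],[-0.001, -0.125, -0.0]],[[-7.4, -0.1, -2.0],[-0.001, -0.125, -0.0]],[[-7.6, -0.1, -1.0],[-0.001, -0.125, -0.0]],[[-7.7, -0.1, -0.1],[-0.001, -0.125, -0.0]],[[-7.6, -0.1, 0.9],[-0.001, -0.125, -0.0]],[[-7.5, -0.1, 1.8],[-0.001, -0.125, -0.0]],[[-7.2, -0.1, 2.7],[-0.001, -0.125, -0.0]],[[-6.8, -0.1, 3.6],[-0.001, -0.125, -0.0]] ] 12 rows
```

>>> drive_tool(
  motion=[
    [[-4.9,-0.1,-6.0],[-0.001,-0.125,0]],
    [[-5.6,-0.1,-5.3],[-0.001,-0.125,0]],
    [[-6.2,-0.1,-4.6],[-0.001,-0.125,0]],
    [[-6.7,-0.1,-3.8],[-0.001,-0.125,0]],
    [[-7.1,-0.1,-2.9],[-0.001,-0.125,0]],
  ],
)

```text
time_s: 5.95
position: [0.5331, 0.044, 0.2808]
tcp_rot: [[-0.217, -0.945, -0.243], [-0.624, 0.326, -0.71], [0.75, -0.002, -0.661]]
force: [-0.1, 0.0, -2.7]
opening: 0.157
grasp_force: 30.0
```

>>> drive_tool(
  motion=[
    [[-7.4,-0.1,-2.0],[-0.001,-0.125,0]],
    [[-7.6,-0.1,-1.0],[-0.001,-0.125,0]],
    [[-7.7,-0.1,-0.1],[-0.001,-0.125,0]],
    [[-7.6,-0.1,0.9],[-0.001,-0.125,0]],
    [[-7.5,-0.1,1.8],[-0.001,-0.125,0]],
  ],
)

```text
time_s: 6.45
position: [0.5435, 0.0734, 0.2598]
tcp_rot: [[-0.32, -0.944, -0.075], [-0.921, 0.329, -0.21], [0.223, 0.002, -0.975]]
force: [-0.9, 0.1, -3.3]
opening: 0.158
grasp_force: 30.0
```

>>> drive_tool(
  motion=[
    [[-7.2,-0.1,2.7],[-0.001,-0.125,0]],
    [[-6.8,-0.1,3.6],[-0.001,-0.125,0]],
    [[0,0,0],[0,0,0]],
    [[0,0,0],[0,0,0]],
  ],
)

```text
time_s: 6.85
position: [0.5479, 0.0886, 0.2512]
tcp_rot: [[-0.334, -0.942, 0.001], [-0.942, 0.334, 0.013], [-0.012, 0.003, -1.0]]
force: [-0.4, -0.2, -3.0]
opening: 0.158
grasp_force: 30.0
```

Run:
```python
from h import *
s=read_state();print(s["time_s"],s["joint_positions"].round(1),s["position"],s["tcp_rot"].round(3),s["force"],s["moment"],s["opening"]*87,s["grasp_force"])
c=camera_info("wrist");T=wristT(s,c);w=capture("wrist")[:,:,::-1];cv2.imwrite("pics/w3.png",w);b=capture("scene")[:,:,::-1];cv2.imwrite("pics/s3.png",b)
Y=R.from_euler('z',-19,degrees=True)
for n,q in dict(mouth=(0,0,134),nutR=(0,-76,112),corner=(0,0,270),short=(0,0,206)).items():
  P=Y.apply(np.array(q)*1e-3)+[*SOCK,0]; print(n,project(c,P,T)[0].round(1),project(camera_info("scene"),P)[0].round(1))
b=cv2.resize(b[150:260,230:340],(420,420),interpolation=cv2.INTER_CUBIC)
w=cv2.resize(w,None,fx=.9,fy=.9)
w=capture("wrist")[:,:,::-1][:,120:430]
cv2.imwrite("pics/rot.png",np.hstack([w,b]))
```

```text
6.85 [  -2.8   22.8   90.4    0.8   66.7 -163.5] [0.54786056 0.08863879 0.25119943] [[-0.334 -0.942  0.001]
 [-0.942  0.334  0.013]
 [-0.012  0.003 -1.   ]] [-0.3518534  -0.16813633 -3.00174572] [0.04149464 0.07642771 0.04032469] 13.719764593530728 29.981368327898963
mouth [273.7 138. ] [270.4 208. ]
nutR [272.8  38. ] [282.  226.6]
corner [271.3 157.9] [270.2 162.1]
short [272.8 145.3] [270.3 184.3]
```

View pics/rot.png

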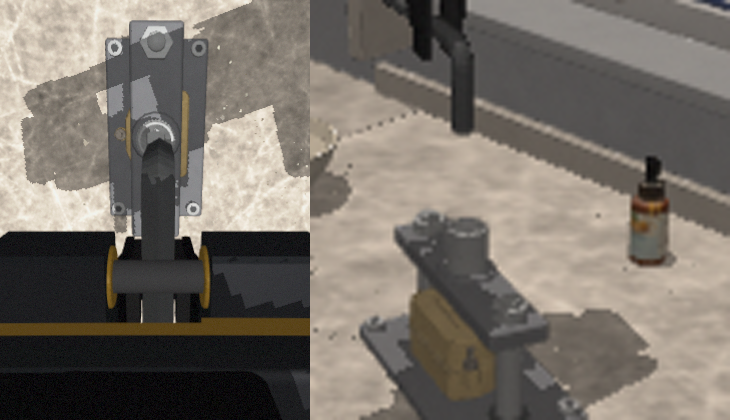

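The wrist view shows the key across the socket line, key column ≈277 and head ≈276. The scene view shows the short arm hanging vertically, tip at (463,130) in the crop. Joint 6 is at its limit though, so I'll use the equivalent seat 60° clockwise.

Run:
```python
from h import *
Rm=tools(91.65,-79.0); p=tcp_for_corner(.24,Rm); print(p); plan(p,Rm,9)
```

```text
[0.57944588 0.04960873 0.22285235]
[ [[3.1, -4.7, 3.2],[0.003, -0.002, 0.115]],[[2.6, -5.0, 3.2],[0.003, -0.002, 0.115]],[[2.0, -5.3, 3.2],[0.003, -0.002, 0.115]],[[1.4, -5.5, 3.2],[0.003, -0.002, 0.115]],[[0.7, -5.6, 3.2],[0.003, -0.002, 0.115]],[[0.1, -5.6, 3.2],[0.003, -0.002, 0.115]],[[-0.5, -5.6, 3.2],[0.003, -0.002, 0.115]],[[-1.2, -5.5, 3.2],[0.003, -0.002, 0.115]],[[-1.8, -5.3, 3.3],[0.003, -0.002, 0.115]] ] 9 rows
```

>>> drive_tool(
  motion=[
    [[3.1,-4.7,3.2],[0.003,-0.002,0.115]],
    [[2.6,-5.0,3.2],[0.003,-0.002,0.115]],
    [[2.0,-5.3,3.2],[0.003,-0.002,0.115]],
    [[1.4,-5.5,3.2],[0.003,-0.002,0.115]],
    [[0.7,-5.6,3.2],[0.003,-0.002,0.115]],
  ],
)

```text
time_s: 7.5
position: [0.5662, 0.0677, 0.2356]
tcp_rot: [[-0.795, -0.606, 0.022], [-0.606, 0.795, 0.013], [-0.026, -0.003, -1.0]]
force: [0.5, -0.3, -3.0]
opening: 0.157
grasp_force: 30.0
```

>>> drive_tool(
  motion=[
    [[0.1,-5.6,3.2],[0.003,-0.002,0.115]],
    [[-0.5,-5.6,3.2],[0.003,-0.002,0.115]],
    [[-1.2,-5.5,3.2],[0.003,-0.002,0.115]],
    [[-1.8,-5.3,3.3],[0.003,-0.002,0.115]],
    [[0,0,0],[0,0,0]],
  ],
)

```text
time_s: 8.0
position: [0.5798, 0.0495, 0.2225]
tcp_rot: [[-0.98, -0.194, 0.034], [-0.194, 0.981, 0.006], [-0.034, -0.001, -0.999]]
force: [0.4, 1.2, -1.3]
opening: 0.156
grasp_force: 30.0
```

Run:
```python
from h import *
s=read_state();print(s["time_s"],s["joint_positions"].round(1),s["position"],s["tcp_rot"].round(3),s["opening"]*87)
print("corner est",s["position"]+s["tcp_rot"]@CT)
plan(tcp_for_corner(.225,tools(91.65,-79.0)),tools(91.65,-79.0),2)
```

```text
8.0 [  -6.4   26.1   89.9    0.6   62.1 -107.9] [0.57983268 0.04946361 0.22249083] [[-0.98  -0.194  0.034]
 [-0.194  0.981  0.006]
 [-0.034 -0.001 -0.999]] 13.533666271800781
corner est [0.53342647 0.04029561 0.23938911]
[ [[0.4, 0.1, 7.3],[-0.0, 0.003, 0.002]],[[0.4, 0.1, 7.3],[-0.0, 0.003, 0.002]] ] 2 rows
```

Run:
```python
from h import *
for n in("scene","side"):
    g=cv2.cvtColor(capture(n),cv2.COLOR_RGB2GRAY); c=camera_info(n)
    cv2.imwrite(f"pics/al_{n}.png",g)
    for z in (.215,.205,.195,.185,.178,.13,.125,.12,.115,.11):
        u,v=project(c,[*SOCK,z])[0]; v+=2   # the pictures draw things about 2 px lower
        r=int(round(v)); u0=int(round(u)); print(n,z,u.round(1),r,g[r,u0-10:u0+11].tolist())
```

```text
scene 0.215 270.3 183 [172, 174, 174, 171, 171, 172, 171, 170, 104, 42, 46, 46, 44, 46, 92, 93, 93, 94, 93, 94, 92]
scene 0.205 270.3 187 [174, 177, 181, 184, 187, 188, 186, 181, 109, 42, 44, 45, 43, 55, 143, 175, 177, 177, 174, 108, 113]
scene 0.195 270.3 190 [158, 161, 163, 163, 162, 162, 165, 167, 104, 41, 43, 45, 42, 56, 146, 175, 173, 174, 173, 171, 169]
scene 0.185 270.3 193 [164, 163, 165, 166, 168, 171, 175, 175, 107, 42, 45, 45, 42, 55, 141, 171, 170, 170, 173, 173, 172]
scene 0.178 270.3 196 [179, 181, 178, 172, 168, 165, 167, 171, 175, 175, 175, 175, 172, 170, 166, 164, 165, 166, 172, 175, 176]
scene 0.13 270.4 211 [87, 86, 76, 70, 67, 74, 77, 82, 90, 95, 97, 100, 94, 92, 84, 77, 105, 181, 188, 189, 187]
scene 0.125 270.4 213 [110, 110, 110, 110, 109, 94, 77, 76, 78, 81, 82, 82, 81, 80, 76, 78, 108, 187, 185, 181, 180]
scene 0.12 270.4 214 [111, 111, 109, 109, 109, 91, 74, 77, 79, 80, 82, 82, 81, 80, 77, 77, 106, 181, 184, 181, 176]
scene 0.115 270.4 216 [110, 111, 110, 109, 109, 99, 74, 77, 78, 82, 82, 82, 81, 80, 77, 76, 109, 190, 186, 180, 180]
scene 0.11 270.4 218 [106
[... 572 characters left out ...]
5, 229]
side 0.178 260.8 222 [243, 242, 236, 233, 235, 235, 229, 224, 224, 222, 223, 218, 232, 234, 233, 231, 233, 237, 233, 228, 228]
side 0.13 260.8 235 [236, 238, 238, 242, 245, 129, 97, 112, 110, 112, 113, 113, 113, 117, 117, 100, 83, 82, 82, 83, 81]
side 0.125 260.8 237 [229, 229, 226, 224, 226, 118, 80, 90, 94, 98, 101, 97, 97, 90, 89, 91, 83, 80, 82, 82, 84]
side 0.12 260.8 238 [228, 227, 228, 230, 236, 125, 79, 89, 94, 95, 95, 90, 93, 91, 88, 91, 83, 83, 80, 82, 83]
side 0.115 260.8 240 [216, 223, 228, 233, 190, 111, 84, 90, 94, 95, 96, 91, 92, 90, 90, 88, 94, 81, 81, 80, 82]
side 0.11 260.8 241 [235, 239, 242, 202, 117, 81, 83, 92, 93, 95, 96, 92, 93, 91, 89, 87, 89, 79, 82, 82, 84]
```

Edge columns: the key is within about 0.9 mm of the head axis, slightly too far −y, and upright. I shift 0.8 mm in +y and go down.

>>> drive_tool(
  motion=[
    [[0.2,0.8,8],[0,0,0]],
    [[0.4,0,12],[0,0,0]],
    [[0.4,0,12],[0,0,0]],
    [[0.1,0,4],[0,0,0]],
    [[0.1,0,3],[0,0,0]],
  ],
)

```text
time_s: 8.6
position: [0.5791, 0.05, 0.183]
tcp_rot: [[-0.981, -0.192, 0.033], [-0.192, 0.981, 0.007], [-0.034, 0.001, -0.999]]
force: [0.1, 0.1, -2.2]
opening: 0.159
grasp_force: 30.0
```

>>> drive_tool(
  motion=[
    [[0.1,0,3],[0,0,0]],
    [[0.1,0,3],[0,0,0]],
    [[0,0,0],[0,0,0]],
  ],
)

```text
time_s: 8.9
position: [0.5796, 0.0499, 0.1779]
tcp_rot: [[-0.981, -0.192, 0.035], [-0.192, 0.981, 0.007], [-0.035, 0.0, -0.999]]
force: [-0.5, 0.1, -2.3]
opening: 0.157
grasp_force: 30.0
```

```bash
sed -i 's/SOCK=np.array(\[.5331,.0406\])/SOCK=np.array([.5334,.0410])/' h.py
cat > st.py <<'E'
from h import *
s=read_state();print(s["time_s"].__round__(2),s["joint_positions"].round(1),s["position"].round(4),s["tcp_rot"].round(3).tolist(),"F",s["force"].round(1),"M",s["moment"].round(2),(s["opening"]*87).round(1),s["grasp_force"].round(1))
print("corner est",(s["position"]+s["tcp_rot"]@CT).round(4))
E
python3 st.py
```

```text
Traceback (most recent call last):
  File "st.py", line 2, in <module>
    s=read_state();print(s["time_s"].__round__(2),s["joint_positions"].round(1),s["position"].round(4),s["tcp_rot"].round(3).tolist(),"F",s["force"].round(1),"M",s["moment"].round(2),(s["opening"]*87).round(1),s["grasp_force"].round(1))
                                                                                                                                                                                       ^^^^^^^^^^^^^^^^^^^^^^^
AttributeError: 'float' object has no attribute 'round'
```

>>> drive_tool(
  motion=[
    [[0.1,0,3],[0,0,0]],
    [[0.1,0,3],[0,0,0]],
  ],
)

```text
time_s: 9.1
position: [0.5799, 0.0499, 0.1723]
tcp_rot: [[-0.981, -0.192, 0.036], [-0.192, 0.981, 0.007], [-0.036, -0.0, -0.999]]
force: [-0.0, -0.2, -3.0]
opening: 0.153
grasp_force: 30.0
```

>>> drive_tool(
  motion=[
    [[0.1,0,3],[0,0,0]],
    [[0,0,0],[0,0,0]],
  ],
)

```text
time_s: 9.3
position: [0.5795, 0.05, 0.1687]
tcp_rot: [[-0.981, -0.192, 0.034], [-0.192, 0.981, 0.007], [-0.035, 0.0, -0.999]]
force: [0.1, -0.0, -2.4]
opening: 0.154
grasp_force: 30.0
```

```bash
sed -i 's/(s\["opening"\]\*87).round(1),s\["grasp_force"\].round(1)/s["opening"]*87/' st.py; python3 st.py
```

```text
9.3 [  -6.4   30.    93.1    0.8   55.  -107.9] [0.5795 0.05   0.1687] [[-0.981, -0.192, 0.034], [-0.192, 0.981, 0.007], [-0.035, 0.0, -0.999]] F [ 0.1 -0.  -2.4] M [ 0.08 -0.01  0.04] 13.419481142022777
corner est [0.533  0.0409 0.1855]
```

About 12 mm into the socket with no load, so the key has entered. I continue down.

>>> drive_tool(
  motion=[
    [[0.1,0,3],[0,0,0]],
    [[0.1,0,3],[0,0,0]],
    [[0.1,0,3],[0,0,0]],
  ],
)

```text
time_s: 9.6
position: [0.5799, 0.05, 0.16]
tcp_rot: [[-0.981, -0.192, 0.035], [-0.192, 0.981, 0.007], [-0.036, 0.0, -0.999]]
force: [0.5, -0.0, -1.5]
opening: 0.155
grasp_force: 30.0
```

>>> drive_tool(
  motion=[
    [[0.1,0,3],[0,0,0]],
    [[0.1,0,3],[0,0,0]],
    [[0,0,0],[0,0,0]],
  ],
)

```text
time_s: 9.9
position: [0.5797, 0.05, 0.1537]
tcp_rot: [[-0.981, -0.192, 0.035], [-0.192, 0.981, 0.007], [-0.035, 0.0, -0.999]]
force: [1.2, 0.6, -3.2]
opening: 0.155
grasp_force: 30.0
```

```bash
python3 st.py
```

```text
9.9 [  -6.4   31.2   93.8    0.8   53.1 -107.9] [0.5797 0.05   0.1537] [[-0.981, -0.192, 0.035], [-0.192, 0.981, 0.007], [-0.035, 0.0, -0.999]] F [ 1.2  0.6 -3.2] M [ 0.13 -0.04 -0.01] 13.453029064039619
corner est [0.5332 0.0409 0.1705]
```

2.5 mm to go by estimate. I step until the floor is felt.

>>> drive_tool(
  motion=[
    [[0.1,0,1.5],[0,0,0]],
    [[0,0,1],[0,0,0]],
    [[0,0,0],[0,0,0]],
  ],
)

```text
time_s: 10.2
position: [0.5798, 0.05, 0.1516]
tcp_rot: [[-0.981, -0.192, 0.035], [-0.192, 0.981, 0.007], [-0.036, 0.0, -0.999]]
force: [0.3, 0.7, -2.7]
opening: 0.157
grasp_force: 30.0
```

>>> drive_tool(
  motion=[
    [[0,0,1],[0,0,0]],
    [[0,0,0],[0,0,0]],
  ],
)

```text
time_s: 10.4
position: [0.5799, 0.05, 0.1507]
tcp_rot: [[-0.981, -0.192, 0.035], [-0.192, 0.981, 0.007], [-0.036, -0.0, -0.999]]
force: [1.7, 1.0, -2.6]
opening: 0.155
grasp_force: 30.0
```

>>> drive_tool(
  motion=[
    [[0,0,1],[0,0,0]],
    [[0,0,0],[0,0,0]],
  ],
)

```text
time_s: 10.6
position: [0.5799, 0.05, 0.1496]
tcp_rot: [[-0.981, -0.192, 0.035], [-0.192, 0.981, 0.007], [-0.036, 0.0, -0.999]]
force: [0.1, 0.8, -2.1]
opening: 0.156
grasp_force: 30.0
```

```bash
python3 st.py
```

```text
10.6 [  -6.4   31.6   94.     0.8   52.5 -107.9] [0.5799 0.05   0.1496] [[-0.981, -0.192, 0.035], [-0.192, 0.981, 0.007], [-0.036, 0.0, -0.999]] F [ 0.1  0.8 -2.1] M [ 0.16 -0.09 -0.04] 13.569144868175734
corner est [0.5334 0.0409 0.1664]
```

>>> drive_tool(
  motion=[
    [[0,0,1],[0,0,0]],
    [[0,0,0],[0,0,0]],
  ],
)

```text
time_s: 10.8
position: [0.5799, 0.05, 0.1486]
tcp_rot: [[-0.981, -0.192, 0.035], [-0.192, 0.981, 0.007], [-0.036, 0.0, -0.999]]
force: [1.4, 0.3, -2.6]
opening: 0.157
grasp_force: 30.0
```

>>> drive_tool(
  motion=[
    [[0,0,1],[0,0,0]],
    [[0,0,0],[0,0,0]],
  ],
)

```text
time_s: 11.0
position: [0.5803, 0.05, 0.148]
tcp_rot: [[-0.981, -0.192, 0.036], [-0.192, 0.981, 0.007], [-0.037, -0.0, -0.999]]
force: [1.1, 0.9, 0.6]
opening: 0.159
grasp_force: 30.0
```

>>> drive_tool(
  motion=[
    [[0,0,1],[0,0,0]],
    [[0,0,0],[0,0,0]],
  ],
)

```text
time_s: 11.2
position: [0.5809, 0.05, 0.1474]
tcp_rot: [[-0.981, -0.192, 0.037], [-0.192, 0.981, 0.007], [-0.038, -0.0, -0.999]]
force: [0.8, 1.9, 4.0]
opening: 0.156
grasp_force: 30.0
```

```bash
python3 st.py
```

```text
11.2 [  -6.4   31.8   94.     0.8   52.2 -107.9] [0.5809 0.05   0.1474] [[-0.981, -0.192, 0.037], [-0.192, 0.981, 0.007], [-0.038, -0.0, -0.999]] F [0.8 1.9 4. ] M [ 0.24 -0.13 -0.  ] 13.582091549193091
corner est [0.5344 0.0409 0.1641]
```

Floor contact: force z rises by 6.6 N at TCP z≈0.148, so the key is home. For more leverage I regrip the long arm about 103 mm from the axis.

>>> drive_tool(
  motion=[
    [[0,0,0],[0,0,0]],
    [[0,0,0],[0,0,0]],
    [[0,0,0],[0,0,0]],
    [[0,0,0],[0,0,0]],
    [[0,0,0],[0,0,0]],
  ],
  gripper=0.45,
)

```text
time_s: 11.7
position: [0.5796, 0.0499, 0.1464]
tcp_rot: [[-0.981, -0.192, 0.034], [-0.192, 0.981, 0.007], [-0.035, 0.0, -0.999]]
force: [0.4, -0.8, 0.1]
opening: 0.435
grasp_force: 0.0
```

>>> drive_tool(
  motion=[
    [[-14,0,1],[0,0,0]],
    [[-14,0,1],[0,0,0]],
    [[-14,0,1],[0,0,0]],
    [[-13,0,1],[0,0,0]],
    [[0,0,0],[0,0,0]],
  ],
)

```text
time_s: 12.2
position: [0.6356, 0.0606, 0.1445]
tcp_rot: [[-0.981, -0.192, 0.037], [-0.192, 0.981, 0.007], [-0.037, -0.001, -0.999]]
force: [0.0, 0.1, 0.2]
opening: 0.448
grasp_force: 0.0
```

Run:
```python
exec(open("st.py").read())
w=capture("wrist")[:,:,::-1]; b=capture("scene")[:,:,::-1][150:270,210:350]
b=cv2.resize(b,(490,420),interpolation=cv2.INTER_CUBIC)
cv2.imwrite("pics/in.png",np.hstack([w[:,125:425],b]))
```

```text
12.2 [  -4.8   35.7   85.8    0.7   56.4 -106.3] [0.6356 0.0606 0.1445] [[-0.981, -0.192, 0.037], [-0.192, 0.981, 0.007], [-0.037, -0.001, -0.999]] F [0.  0.1 0.2] M [0.06 0.02 0.01] 38.98598862460932
corner est [0.5891 0.0515 0.1613]
```

View pics/in.png

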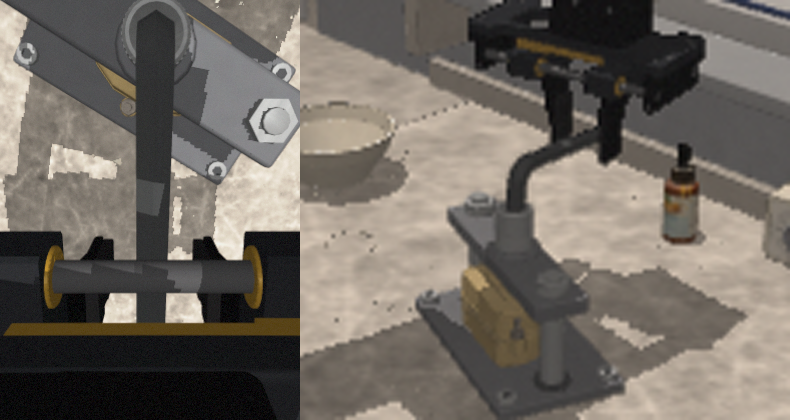

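Wrist view: the key lies between the pads at crop column 153 against a midpoint of 155. Scene view: the short arm is seated, with bend top at crop (510,165) and mouth at (515,212), which is the length expected at home. I close and begin swinging about the socket axis, 104 mm from the TCP along tool +x.

>>> drive_tool(
  motion=[
    [[0,0,0],[0,0,0]],
    [[0,0,0],[0,0,0]],
    [[0,0,0],[0,0,0]],
    [[0,0,0],[0,0,0]],
    [[0,0,0],[0,0,0]],
  ],
  gripper=0,
)

```text
time_s: 12.8
position: [0.6338, 0.0606, 0.1447]
tcp_rot: [[-0.981, -0.192, 0.035], [-0.192, 0.981, 0.007], [-0.035, 0.0, -0.999]]
force: [-1.3, -0.1, -0.1]
opening: 0.153
grasp_force: 30.0
```

>>> drive_tool(
  motion=[
    [[0.1,-3.1,0],[0.001,0,0.03]],
    [[0.1,-3.1,0],[0.001,0,0.03]],
    [[0.2,-6.2,0],[0.002,0,0.06]],
  ],
)

```text
time_s: 13.1
position: [0.6352, 0.0493, 0.1448]
tcp_rot: [[-0.997, -0.07, 0.035], [-0.07, 0.998, 0.005], [-0.035, 0.003, -0.999]]
force: [-2.0, 5.6, 3.4]
opening: 0.161
grasp_force: 30.0
```

```bash
cat > sw.py <<'E'
exec(open("st.py").read())
d=s["position"][:2]-SOCK; az=np.degrees(np.arctan2(d[1],d[0]))
f=s["force"]; print("radius",np.hypot(*d).round(4),"az",az.round(2),"turned since regrip",(np.radians(10.85-az)).round(3),"tool az",np.degrees(np.arctan2(-s["tcp_rot"][1,0],-s["tcp_rot"][0,0])).round(2),"torque",(d[0]*f[1]-d[1]*f[0]).round(2))
E
python3 sw.py
```

```text
13.1 [  -5.8   35.6   85.9    0.6   56.5 -100.2] [0.6352 0.0493 0.1448] [[-0.997, -0.07, 0.035], [-0.07, 0.998, 0.005], [-0.035, 0.003, -0.999]] F [-2.   5.6  3.4] M [0.96 0.32 0.19] 14.01709889034635
corner est [0.588  0.046  0.1617]
radius 0.1022 az 4.67 turned since regrip 0.108 tool az 4.01 torque 0.59
```

>>> drive_tool(
  motion=[
    [[0.2,-6.2,0],[0.002,0,0.06]],
    [[0.2,-6.2,0],[0.002,0,0.06]],
    [[0.2,-6.2,0],[0.002,0,0.06]],
    [[0.2,-6.2,0],[0.002,0,0.06]],
  ],
)

```text
time_s: 13.5
position: [0.6341, 0.0264, 0.1451]
tcp_rot: [[-0.985, 0.169, 0.035], [0.169, 0.986, -0.0], [-0.035, 0.006, -0.999]]
force: [-0.0, 8.8, 3.2]
opening: 0.156
grasp_force: 30.3
```

```bash
python3 sw.py
```

```text
13.5 [ -7.8  35.4  86.3   0.3  56.3 -88.3] [0.6341 0.0264 0.1451] [[-0.985, 0.169, 0.035], [0.169, 0.986, -0.0], [-0.035, 0.006, -0.999]] F [-0.   8.8  3.2] M [1.52 0.11 0.49] 13.610122276600961
corner est [0.5875 0.0343 0.162 ]
radius 0.1018 az -8.27 turned since regrip 0.334 tool az -9.73 torque 0.89
```

The screw is turning at about 1.4 Nm with the wrist moment included, so I continue.

>>> drive_tool(
  motion=[
    [[0.2,-6.2,0],[0.002,0,0.06]],
    [[0.2,-6.2,0],[0.002,0,0.06]],
    [[0.2,-6.2,0],[0.002,0,0.06]],
    [[0.2,-6.2,0],[0.002,0,0.06]],
    [[0.2,-6.2,0],[0.002,0,0.06]],
  ],
)

```text
time_s: 14.0
position: [0.625, -0.0027, 0.1451]
tcp_rot: [[-0.891, 0.453, 0.034], [0.453, 0.891, -0.009], [-0.034, 0.007, -0.999]]
force: [0.3, 9.8, 2.7]
opening: 0.154
grasp_force: 30.3
```

>>> drive_tool(
  motion=[
    [[0.2,-6.2,0],[0.002,0,0.06]],
    [[0.2,-6.2,0],[0.002,0,0.06]],
    [[0.2,-6.2,0],[0.002,0,0.06]],
  ],
)

```text
time_s: 14.3
position: [0.6156, -0.0183, 0.1451]
tcp_rot: [[-0.795, 0.605, 0.031], [0.605, 0.796, -0.014], [-0.034, 0.008, -0.999]]
force: [1.4, 10.4, 2.6]
opening: 0.154
grasp_force: 30.3
```

```bash
python3 sw.py
```

```text
14.3 [-11.9  34.2  89.   -0.5  54.9 -64.3] [ 0.6156 -0.0183  0.1451] [[-0.795, 0.605, 0.031], [0.605, 0.796, -0.014], [-0.034, 0.008, -0.999]] F [ 1.4 10.4  2.6] M [ 1.7  -0.32  0.47] 13.433461860704233
corner est [0.5778 0.0102 0.162 ]
radius 0.1013 az -35.83 turned since regrip 0.815 tool az -37.28 torque 0.94
```

>>> drive_tool(
  motion=[
    [[0.2,-6.2,0],[0.002,0,0.06]],
    [[0.2,-6.2,0],[0.002,0,0.06]],
    [[0.2,-6.2,0],[0.002,0,0.06]],
    [[0.2,-6.2,0],[0.002,0,0.06]],
    [[0.2,-6.2,0],[0.002,0,0.06]],
  ],
)

```text
time_s: 14.8
position: [0.5942, -0.0398, 0.145]
tcp_rot: [[-0.581, 0.814, 0.026], [0.814, 0.581, -0.021], [-0.032, 0.009, -0.999]]
force: [3.4, 11.4, 1.2]
opening: 0.157
grasp_force: 30.3
```

>>> drive_tool(
  motion=[
    [[0.1,-4.1,0],[0.001,0,0.04]],
    [[0.1,-4.1,0],[0.001,0,0.04]],
  ],
)

```text
time_s: 15.0
position: [0.5876, -0.0443, 0.145]
tcp_rot: [[-0.514, 0.857, 0.025], [0.857, 0.515, -0.022], [-0.032, 0.01, -0.999]]
force: [4.8, 12.0, 1.5]
opening: 0.155
grasp_force: 30.4
```

```bash
python3 sw.py
```

```text
15.0 [-14.7  32.6  92.7  -1.1  53.  -45. ] [ 0.5876 -0.0443  0.145 ] [[-0.514, 0.857, 0.025], [0.857, 0.515, -0.022], [-0.032, 0.01, -0.999]] F [ 4.8 12.   1.5] M [ 1.92 -0.69  0.56] 13.526496928160597
corner est [ 0.5632 -0.0038  0.162 ]
radius 0.101 az -57.54 turned since regrip 1.194 tool az -59.04 torque 1.06
```

>>> drive_tool(
  motion=[
    [[0.1,-4.1,0],[0.001,0,0.04]],
    [[0.1,-4.1,0],[0.001,0,0.04]],
  ],
)

```text
time_s: 15.2
position: [0.5807, -0.0482, 0.145]
tcp_rot: [[-0.444, 0.896, 0.024], [0.895, 0.445, -0.023], [-0.032, 0.011, -0.999]]
force: [3.9, 11.2, 2.0]
opening: 0.161
grasp_force: 30.4
```

>>> drive_tool(
  motion=[
    [[0.1,-3.1,0],[0.001,0,0.03]],
    [[0.1,-3.1,0],[0.001,0,0.03]],
  ],
)

```text
time_s: 15.4
position: [0.5753, -0.0508, 0.1451]
tcp_rot: [[-0.39, 0.921, 0.023], [0.92, 0.39, -0.024], [-0.031, 0.011, -0.999]]
force: [5.1, 11.5, 1.1]
opening: 0.156
grasp_force: 30.4
```

```bash
python3 sw.py
```

```text
15.4 [-15.6  31.9  94.3  -1.3  52.2 -37.8] [ 0.5753 -0.0508  0.1451] [[-0.39, 0.921, 0.023], [0.92, 0.39, -0.024], [-0.031, 0.011, -0.999]] F [ 5.1 11.5  1.1] M [ 1.88 -0.83  0.56] 13.555339996214839
corner est [ 0.5567 -0.0074  0.1621]
radius 0.101 az -65.45 turned since regrip 1.332 tool az -67.04 torque 0.95
```

>>> drive_tool(
  motion=[
    [[0.1,-3.1,0],[0.001,0,0.03]],
    [[0.1,-3.1,0],[0.001,0,0.03]],
  ],
)

```text
time_s: 15.6
position: [0.5698, -0.0531, 0.1451]
tcp_rot: [[-0.334, 0.942, 0.022], [0.942, 0.334, -0.025], [-0.031, 0.012, -0.999]]
force: [5.3, 12.4, 0.8]
opening: 0.156
grasp_force: 30.5
```

>>> drive_tool(
  motion=[
    [[0.1,-3.1,0],[0.001,0,0.03]],
    [[0.1,-3.1,0],[0.001,0,0.03]],
  ],
)

```text
time_s: 15.8
position: [0.565, -0.0548, 0.1453]
tcp_rot: [[-0.276, 0.961, 0.022], [0.961, 0.277, -0.026], [-0.031, 0.014, -0.999]]
force: [7.9, 13.4, 0.6]
opening: 0.157
grasp_force: 30.7
```

```bash
python3 sw.py
```

```text
15.8 [-16.2  31.2  95.7  -1.4  51.4 -31.5] [ 0.565  -0.0548  0.1453] [[-0.276, 0.961, 0.022], [0.961, 0.277, -0.026], [-0.031, 0.014, -0.999]] F [ 7.9 13.4  0.6] M [ 2.3  -1.38  0.68] 13.624522365346794
corner est [ 0.5516 -0.0095  0.1623]
radius 0.1009 az -71.77 turned since regrip 1.442 tool az -73.94 torque 1.18
```

Resistance is rising, so I confirm the stop with a few more small steps.

>>> drive_tool(
  motion=[
    [[0.1,-3.1,0],[0.001,0,0.03]],
    [[0,0,0],[0,0,0]],
  ],
)

```text
time_s: 16.0
position: [0.5631, -0.0553, 0.1456]
tcp_rot: [[-0.248, 0.968, 0.024], [0.968, 0.249, -0.026], [-0.031, 0.017, -0.999]]
force: [9.5, 14.6, -0.0]
opening: 0.159
grasp_force: 31.1
```

>>> drive_tool(
  motion=[
    [[0.1,-3.1,0],[0.001,0,0.03]],
    [[0,0,0],[0,0,0]],
  ],
)

```text
time_s: 16.2
position: [0.5615, -0.0556, 0.1458]
tcp_rot: [[-0.219, 0.975, 0.026], [0.975, 0.22, -0.026], [-0.031, 0.02, -0.999]]
force: [12.4, 15.8, -1.5]
opening: 0.157
grasp_force: 31.4
```

```bash
python3 sw.py
```

```text
16.2 [-16.5  30.9  96.4  -1.3  50.9 -28.3] [ 0.5615 -0.0556  0.1458] [[-0.219, 0.975, 0.026], [0.975, 0.22, -0.026], [-0.031, 0.02, -0.999]] F [12.4 15.8 -1.5] M [ 2.65 -1.92  0.87] 13.689493336653163
corner est [ 0.5508 -0.0096  0.1628]
radius 0.1006 az -73.8 turned since regrip 1.477 tool az -77.35 torque 1.64
```

The stop is clear: the torque is well above 1.45 Nm and the key is barely advancing. I ease off a little, open and withdraw upward.

>>> drive_tool(
  motion=[
    [[0,2.1,0],[-0.001,0,-0.02]],
    [[0,2.1,0],[-0.001,0,-0.02]],
    [[0,0,0],[0,0,0]],
  ],
)

```text
time_s: 16.5
position: [0.5639, -0.055, 0.1454]
tcp_rot: [[-0.259, 0.966, 0.023], [0.965, 0.26, -0.026], [-0.031, 0.016, -0.999]]
force: [8.7, 13.1, 0.7]
opening: 0.156
grasp_force: 30.8
```

>>> drive_tool(
  motion=[
    [[0,0,0],[0,0,0]],
    [[0,0,0],[0,0,0]],
    [[0,0,0],[0,0,0]],
    [[0,0,0],[0,0,0]],
    [[0,0,0],[0,0,0]],
  ],
  gripper=0.5,
)

```text
time_s: 17.0
position: [0.5612, -0.0575, 0.1449]
tcp_rot: [[-0.258, 0.966, 0.017], [0.965, 0.259, -0.03], [-0.033, 0.009, -0.999]]
force: [2.3, 4.2, 1.0]
opening: 0.476
grasp_force: 2.0
```

>>> drive_tool(
  motion=[
    [[0,0,-5],[0,0,0]],
    [[0,0,-15],[0,0,0]],
    [[0,0,-30],[0,0,0]],
    [[0,0,-40],[0,0,0]],
    [[0,0,0],[0,0,0]],
  ],
)

```text
time_s: 17.5
position: [0.5614, -0.0572, 0.2397]
tcp_rot: [[-0.259, 0.966, 0.024], [0.965, 0.26, -0.035], [-0.04, 0.014, -0.999]]
force: [1.2, -0.4, 1.3]
opening: 0.5
grasp_force: 0.0
```

Run:
```python
exec(open("sw.py").read())
c=camera_info("wrist");T=wristT(s,c)
w=capture("wrist")[:,:,::-1]; b=capture("scene")[:,:,::-1][150:270,210:350]
cv2.imwrite("pics/fin.png",np.hstack([w[:,120:430],cv2.resize(b,(490,420),interpolation=cv2.INTER_CUBIC)]))
```

```text
17.5 [-16.3  23.8  91.   -1.7  63.4 -30.6] [ 0.5614 -0.0572  0.2397] [[-0.259, 0.966, 0.024], [0.965, 0.26, -0.035], [-0.04, 0.014, -0.999]] F [ 1.2 -0.4  1.3] M [-0.09 -0.04  0.03] 43.47189418049208
corner est [ 0.5488 -0.0115  0.2563]
radius 0.1021 az -74.1 turned since regrip 1.483 tool az -74.99 torque 0.1
```

View pics/fin.png

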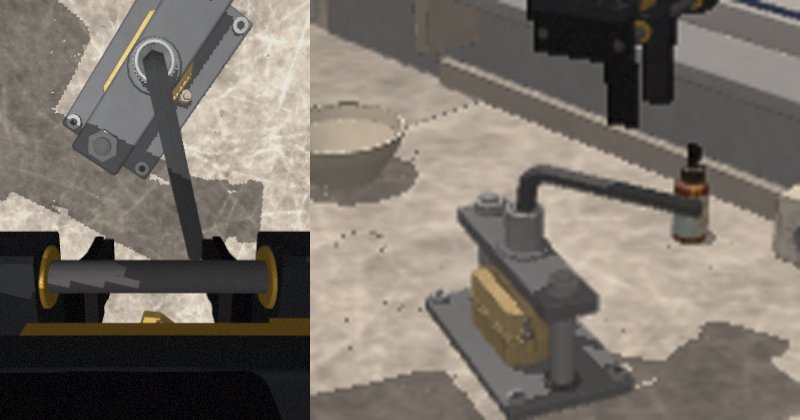

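The final picture shows the key seated: bend at (530,175) just above the head at (525,212), and the long arm near level with a slight droop. It has settled back about 10° within its play. The gripper is about 70 mm above everything. I hand in.

```bash
python3 -c "from rig import *; print(hand_in())"
```

```text
the job is handed in; nothing more can be done
None
```

I handed the job in at about 17.6 s: the key's short arm is fully in the socket, the screw was swung clockwise until torque rose well past 1.45 Nm at its stop, and the key stays seated with the robot clear and nothing else knowingly touched.

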